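# Line up milling tools by height

### The job

Stand the four milling tool holders on the four black pads of the wooden board, one on each pad and centred on it, in order of overall height: the shortest on the pad next to the granite setting gauge, the tallest at the far end of the row. Keep every holder upright throughout, and do not shift the gauge or the steel setup block at the ends of the row.

Things in the scene. Friction and masses are not known exactly. Their poses are not given: they have to be found in the camera images.
- facemill: Tool holder standing upright: face mill: wide squat steel body with a ring of brass-coloured inserts and a dark screw head standing 8 mm above the middle. Overall height 50 mm; its body is a plain cylinder 52 mm in diameter from its flat black foot up to 42 mm, the cutter or nose above that. 0.2 to 0.55 kg. Origin at the centre of its underside, z up; stands on the bench (height 0) at the start.
- millchuck: Tool holder standing upright: collet chuck with notched top and a short dark end mill 12 mm across. Overall height 74 mm; its body is a plain cylinder 42 mm in diameter from its flat black foot up to 56 mm, the cutter or nose above that. 0.2 to 0.55 kg. Origin at the centre of its underside, z up; stands on the bench (height 0) at the start.
- drillchuck: Tool holder standing upright: keyless drill chuck: steel body with a dark band, its dark nose tapering in over the top 24 mm. Overall height 98 mm; its body is a plain cylinder 46 mm in diameter from its flat black foot up to 74 mm, the cutter or nose above that. 0.2 to 0.55 kg. Origin at the centre of its underside, z up; stands on the bench (height 0) at the start.
- drillholder: Tool holder standing upright: slim tall collet holder with a brass-coloured drill 8 mm across. Overall height 122 mm; its body is a plain cylinder 40 mm in diameter from its flat black foot up to 96 mm, the cutter or nose above that. 0.2 to 0.55 kg. Origin at the centre of its underside, z up; stands on the bench (height 0) at the start.
- pad_a: One of four identical black round rubber pads, 56 mm in diameter, 2 mm thick, in one straight row at 80 mm pitch on a light wooden board (340 x 90 x 12 mm, lying on the bench, fixed). Origin at the centre of the pad's underside, on the board's top, 12 mm above the bench; pad top 14 mm above the bench. y axis along the row, x across it, but letters do not tell the order of the pads in the row.
- pad_b: One of four identical black round rubber pads, 56 mm in diameter, 2 mm thick, in one straight row at 80 mm pitch on a light wooden board (340 x 90 x 12 mm, lying on the bench, fixed). Origin at the centre of the pad's underside, on the board's top, 12 mm above the bench; pad top 14 mm above the bench. y axis along the row, x across it, but letters do not tell the order of the pads in the row.
- pad_c: One of four identical black round rubber pads, 56 mm in diameter, 2 mm thick, in one straight row at 80 mm pitch on a light wooden board (340 x 90 x 12 mm, lying on the bench, fixed). Origin at the centre of the pad's underside, on the board's top, 12 mm above the bench; pad top 14 mm above the bench. y axis along the row, x across it, but letters do not tell the order of the pads in the row.
- pad_d: One of four identical black round rubber pads, 56 mm in diameter, 2 mm thick, in one straight row at 80 mm pitch on a light wooden board (340 x 90 x 12 mm, lying on the bench, fixed). Origin at the centre of the pad's underside, on the board's top, 12 mm above the bench; pad top 14 mm above the bench. y axis along the row, x across it, but letters do not tell the order of the pads in the row.
- gauge: Tool-setting gauge: loose black granite block 60 x 60 x 36 mm with a steel anvil 28 mm across on top, 50 mm high in all, 0.9 kg. Stands on the bench in line with the row of pads, its centre 110 mm beyond the centre of the last pad at one end (either end). Origin at the centre of its underside. Must not be shifted.
- setup_block: Loose steel-grey setup block lying flat on the bench, 75 mm across the row x 50 mm along it x 25 mm high, with three dark round holes in a line, 0.6 kg, its centre 110 mm beyond the last pad at the other end of the row from the gauge. Origin at the centre of its underside. Must not be shifted.
Not all that is in view belongs to the job. What is shaped like the drillchuck but blue is not meant. Leave any green look-alike of the facemill alone.

How it is judged:
By the outcome, as a careful person would: the job done as asked, in the order asked, and still so for the second after the job is handed in, with the robot touching nothing.
It also fails if it takes over 96 s, if anything falls off the work surface, if the arm or the gripper's body presses on something with over 40 N, if the wrist force passes 120 N, or if a joint passes its speed limit or range.

### The arm

A 7-joint arm with a two-finger parallel gripper is mounted at the origin on the work surface. World frame = base frame: x ahead of the robot, y to its left, z up, the work surface at z = 0. Lengths are in m, angles in rad, forces in N, time in s.
With the tool pointing down it reaches from about 0.4 to 0.85 m from the base axis. Payload 6.9 kg.
Tool frame: the origin (TCP) lies midway between the tips of the shut fingers; the grasp point (between the pads) lies behind it (ctrl.pinch_z is the z of the grasp point in the tool frame, in m); z points along the fingers, y is the direction in which the jaws open and shut (so a half turn about z gives the same grasp; the last joint's range is limited). The gripper opens to 85 mm and grips with 20 to 120 N. Pads are 22 mm wide; open, the fingers measure 114 mm over their backs; the gripper's body (76 mm by 85 mm) begins 54 mm behind the grasp point. The pads swing forward as they close: fully open they stand 13 mm farther back than shut.
Start: joints at [-1.022, 0.507, -0.238, 1.5, 0.126, 1.149, -0.155], TCP at [0.268, 0.565, 0.231] pointing down, gripper open.
Joint ranges: [-3.08, 3.08], [-0.24, 2.05], [-1.43, 1.35], [0, 2.5], [-1.52, 4.66], [0.17, 1.96], [-2.89, 2.89]. Speed limits (rad/s): [2.39, 2.39, 3.14, 3.14, 3.14, 3.14, 3.14].

### API

Orientations are given as a unit quaternion [w, x, y, z].
In Python, from station import ctrl, get_state, vision, ticket, models gives the robot as it stands. Calls block until the motion is done:
- ctrl.movep(position, orientation): joint-space move of the TCP to a pose.
- ctrl.movel(position, frame=None, max_speed=0.15): straight line of the TCP; frame=None keeps the orientation; max_speed is the mean speed in m/s.
- ctrl.set_joints(angles): joint-space move.
- ctrl.ungrasp() and ctrl.close_gripper(force=None): open the fingers fully, or close them until they stop; force is the grip in N (None keeps the last).
- ctrl.pause(seconds).
- ctrl.ik(position, orientation): joint angles nearest the present ones, or None.
- get_state(): the state.
- vision.grab_frame(name): name is "scene" or "side" or "wrist"; returns (picture, depth): 420x560x3 uint8, blue, green, red; 420x560 float32, m along the optical axis (not along the pixel's ray), 0 where there is no reading.
- vision.camera_info(name): a dict with "mtx" (3x3 intrinsics, pixels), "R" (3x3) and "t" (3): a world point X has camera coordinates R X + t; the wrist camera has in their place "hand_eye" (4x4, takes a point from camera to tool coordinates, whose origin is the TCP and whose axes are the flange's). Camera axes: x right, y down, z forward; pixel columns grow to the right and rows downward; lengths in m; the calibration is good to about 2 mm. A picture is of the moment at which its call begins: read the wrist's pose just before it. camera_info takes no time and is no camera call.
A pose or a line that the arm cannot do raises ctrl.Unreachable and nothing moves.
- ticket.close_job(): hands the job in, once; it reports no verdict.
Trained networks look in the newest picture that a camera, given by its name, has taken for a name from the list of things; names that differ only in an ending like _2 or _b are one class to them, and where a whole thing is asked for, a point or a joint stands for the part that bears it (a point fixed in the world has none). Each returns a list of dicts, best first, with "p" (0 to 1); they miss things now and then, are a little off and sometimes report something else, mostly with a low value. They report only what shows in the picture. A call takes as long as a camera call. They do not tell look-alikes from the thing itself.
- models.recognise(camera, target): "point" ([column, row] in pixels, amid what is visible of it).
- models.masks_of(camera, target): "mask" (420x560 bool, what is visible of it) and "point" ([column, row] in pixels, amid what is visible of it).
The state is a dict: "time": time; "qpos": joint angles; "qd": joint speeds; "tau": joint torques, N m; "tcp_pos": TCP position; "eef_rot": TCP orientation; "contact_force": force on the tool from outside, world axes, zero at the start; "wrist_torque": the same for the moment, N m; "width": finger opening in m.
Only numpy, scipy, OpenCV 4.12 (cv2) and the standard library are available. Lean on these libraries where they do the work, as an engineer would, in place of code of your own. Each camera call takes 0.05 s, during which the arm holds its last target.

## Working session

There is one attempt and no reset: what is moved stays moved. The work goes in short steps, each a Python script; the robot and the scene stay as the last script left them, time stands still between calls to the robot, and variables do not carry over. Pictures are saved under pics/ and viewed, and the job is handed in when it is done.

```bash
ls; mkdir -p pics; python3 - <<'E'
from station import ctrl,get_state,vision
import cv2
for n in ("scene","side"):
    p,d=vision.grab_frame(n); cv2.imwrite(f"pics/{n}0.png",p)
    i=vision.camera_info(n); print(n,i['mtx'].tolist() if hasattr(i['mtx'],'tolist') else i['mtx'],i['R'],i['t'])
s=get_state(); print(s['time'],s['tcp_pos'],s['eef_rot'],s['width'],ctrl.pinch_z)
E
```

```text
pics
scene [[412.0094186303339, 0.0, 283.70261124167655], [0.0, 412.0094186303339, 201.45688185967396], [0.0, 0.0, 1.0]] [[ 6.55730129e-01  7.54995286e-01 -3.40072222e-04]
 [ 4.64062144e-01 -4.03403467e-01 -7.88613955e-01]
 [-5.95537005e-01  5.16960116e-01 -6.14888538e-01]] [-0.33025817 -0.18174204  1.24101074]
side [[407.6098574955781, 0.0, 281.7645167251933], [0.0, 407.6098574955781, 209.45948353500833], [0.0, 0.0, 1.0]] [[-0.97391077 -0.22681055  0.00740159]
 [-0.13537358  0.55449051 -0.82110551]
 [ 0.18213128 -0.80068549 -0.57072844]] [0.47863961 0.08378422 0.71605975]
0.1 [0.2676698  0.56427667 0.23052185] [-1.54179525e-04  2.19570913e-01  9.75596211e-01 -7.89507178e-04] 0.08552743625163733 -0.0187
```

View pics/scene0.png

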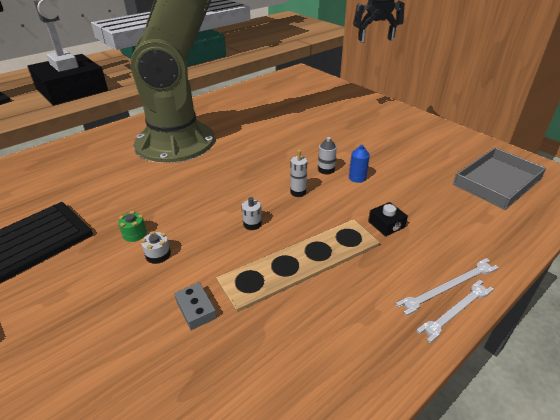

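View pics/side0.png

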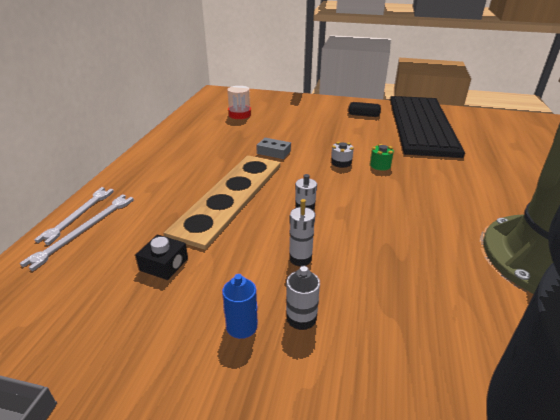

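The scene view shows facemill (156,247; the green look-alike is at 132,227), millchuck (252,213), drillholder (299,175), drillchuck (327,156; blue look-alike at 359,163), gauge (388,219), setup block (195,305), and pads from (250,281) to (348,238). Next I'll measure them and confirm with a crop.

```bash
cat > h.py <<'E'
from station import ctrl,get_state,vision,ticket,models
import numpy as np, cv2
from scipy.optimize import least_squares
def cloud(n,d):
    i=vision.camera_info(n);K=np.array(i['mtx']);R=np.array(i['R']);t=np.array(i['t'])
    v,u=np.mgrid[:420,:560]
    c=np.stack([(u-K[0,2])/K[0,0]*d,(v-K[1,2])/K[1,1]*d,d],-1)
    return (c-t)@R
def fitc(P,r,x0):
    return least_squares(lambda c:np.hypot(P[:,0]-c[0],P[:,1]-c[1])-r,x0,loss='soft_l1',f_scale=.002)
E
python3 - <<'E'
from h import *
G={'facemill':(26,42),'millchuck':(21,56),'drillchuck':(23,74),'drillholder':(20,96)}
for n in ("scene","side"):
    p,d=vision.grab_frame(n); C=cloud(n,d); cam=-np.array(vision.camera_info(n)['R']).T@np.array(vision.camera_info(n)['t'])
    for k,(r,h) in G.items():
        for m in models.masks_of(n,k)[:3]:
            M=cv2.erode(m['mask'].astype(np.uint8),np.ones((3,3)))>0
            P=C[M&(d>0)]
            if len(P)<10: print(n,k,'few',m['p']);continue
            B=P[(P[:,2]>.008)&(P[:,2]<h/1000-.004)]
            med=np.median(B[:,:2],0); dr=med-cam[:2]; dr/=np.linalg.norm(dr)
            f=fitc(B,r/1000,med+dr*r/1000)
            col=p[M].mean(0).astype(int)
            print(n,k,round(m['p'],2),np.round(m['point']),f.x.round(4),'rms',np.sqrt(np.mean(f.fun**2)).round(4),'zmax',np.percentile(P[:,2],98).round(3),len(B),col)
    for k in ('pad_a','gauge','setup_block'):
        for m in models.masks_of(n,k)[:6]:
            M=m['mask']; P=C[M&(d>0)]
            print(n,k,round(m['p'],2),np.round(m['point']),P.mean(0).round(4),np.median(P,0).round(4),P.min(0).round(3),P.max(0).round(3))
    if n=="scene":
        cv2.imwrite('pics/crop.png',cv2.resize(p[120:330,100:420],None,fx=2.5,fy=2.5,interpolation=cv2.INTER_CUBIC))
E
```

```text
scene facemill 0.9 [130. 225.] [ 0.3083 -0.2716] rms 0.0012 zmax 0.05 247 [ 56 103  55]
scene facemill 0.79 [157. 246.] [ 0.402  -0.2627] rms 0.0009 zmax 0.05 269 [109 112 115]
scene millchuck 0.81 [254. 214.] [ 0.4542 -0.0538] rms 0.0012 zmax 0.071 239 [119 116 117]
scene millchuck 0.72 [319. 250.] [ 0.6246 -0.0113] rms 0.0075 zmax 0.016 306 [34 35 35]
scene drillchuck 0.89 [325. 158.] [0.4072 0.235 ] rms 0.0015 zmax 0.091 317 [105 103 104]
scene drillchuck 0.69 [356. 163.] [0.4883 0.2692] rms 0.0016 zmax 0.09 318 [152  72  35]
scene drillchuck 0.47 [156. 246.] [ 0.4047 -0.2636] rms 0.0072 zmax 0.05 567 [111 114 117]
scene drillholder 0.83 [298. 174.] [0.4331 0.1075] rms 0.0013 zmax 0.1 385 [126 124 126]
scene pad_a 0.89 [319. 251.] [ 0.6249 -0.013   0.0134] [ 0.625  -0.0128  0.0134] [ 0.594 -0.04   0.009] [0.652 0.02  0.017]
scene pad_a 0.79 [248. 280.] [ 0.5965 -0.1694  0.0134] [ 0.5965 -0.1692  0.0134] [ 0.568 -0.197  0.011] [ 0.624 -0.141  0.017]
scene pad_a 0.64 [346. 236.] [0.6387 0.0666 0.0134] [0.6382 0.0666 0.0135] [0.61  0.039 0.009] [0.666 0.099 0.017]
scene pad_a 0.58 [2
[... 1129 characters left out ...]
9 -0.1667  0.0129] [ 0.5967 -0.1658  0.0129] [ 0.57  -0.195  0.01 ] [ 0.623 -0.139  0.015]
side pad_a 0.6 [237. 182.] [ 0.61   -0.0881  0.0128] [ 0.61   -0.0874  0.0128] [ 0.583 -0.121  0.01 ] [ 0.638 -0.061  0.015]
side pad_a 0.55 [221. 199.] [ 0.624 -0.01   0.013] [ 0.6241 -0.0092  0.0131] [ 0.597 -0.039  0.011] [0.652 0.018 0.016]
side pad_a 0.39 [303. 297.] [0.4056 0.2486 0.0529] [0.4051 0.2511 0.0574] [ 0.384  0.133 -0.002] [0.444 0.26  0.098]
side gauge 0.6 [160. 257.] [0.6502 0.1886 0.0288] [0.6476 0.1907 0.034 ] [ 0.622  0.144 -0.001] [0.698 0.213 0.051]
side setup_block 0.82 [269. 148.] [ 0.5752 -0.2621  0.0177] [ 0.5748 -0.2572  0.0217] [ 0.539 -0.299 -0.001] [ 0.619 -0.243  0.027]
```

View pics/crop.png

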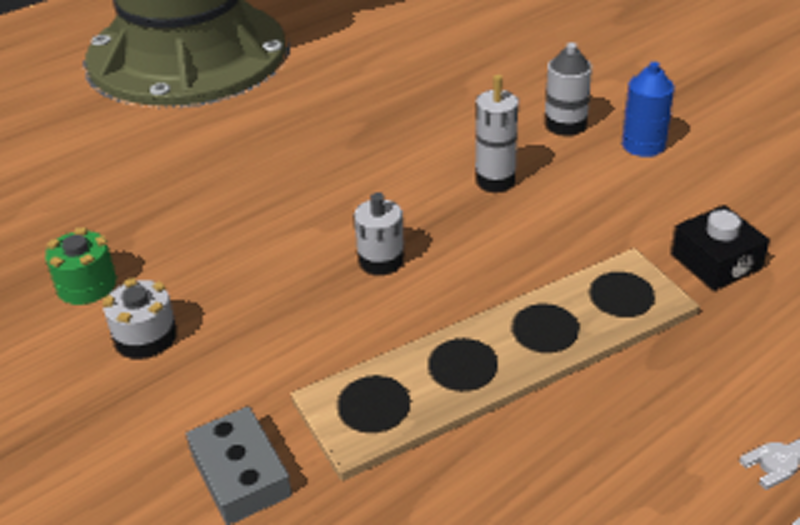

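Candidates: facemill is the silver one at (157,246) because the one at (130,225) is green. Drillchuck is the silver one at (325,158) because the one at (356,163) is blue. The crop confirms both. The gauge is at the +y end of the row. I'll take a wrist look over the row to refine the pad positions.

```bash
cat >> h.py <<'E'
from scipy.spatial.transform import Rotation as Ro
def quat(ax):  # tool z down, tool y along ax (2D)
    y=np.array([ax[0],ax[1],0.]);y/=np.linalg.norm(y);z=np.array([0,0,-1.]);x=np.cross(y,z)
    q=Ro.from_matrix(np.stack([x,y,z],1)).as_quat();return np.array([q[3],q[0],q[1],q[2]])
def wcloud():
    s=get_state();p,d=vision.grab_frame('wrist');i=vision.camera_info('wrist');K=np.array(i['mtx']);H=np.array(i['hand_eye'])
    q=s['eef_rot'];R=Ro.from_quat([q[1],q[2],q[3],q[0]]).as_matrix()
    v,u=np.mgrid[:420,:560]
    c=np.stack([(u-K[0,2])/K[0,0]*d,(v-K[1,2])/K[1,1]*d,d],-1)
    return p,d,(c@H[:3,:3].T+H[:3,3])@R.T+np.array(s['tcp_pos'])
AC=np.array([.985,-.172])
E
python3 - <<'E'
from h import *
print(vision.camera_info('wrist'))
for ax in (AC,-AC):
    j=ctrl.ik([.60,-.05,.33],quat(ax)); print(None if j is None else np.round(j,2))
q0=get_state()['eef_rot']
best=min((ax for ax in (AC,-AC) if ctrl.ik([.60,-.05,.33],quat(ax)) is not None),key=lambda a:abs(ctrl.ik([.60,-.05,.33],quat(a))[6]))
ctrl.movep([.60,-.05,.33],quat(best))
p,d,C=wcloud(); cv2.imwrite('pics/w1.png',p)
print(best,get_state()['time'],get_state()['tcp_pos'])
for m in models.masks_of('wrist','pad_a')[:6]:
    P=C[m['mask']&(d>0)]; print(round(m['p'],2),np.round(m['point']),P.mean(0).round(4),P.min(0).round(3),P.max(0).round(3))
E
```

```text
{'mtx': array([[369.82642521,   0.        , 278.48212627],
       [  0.        , 369.82642521, 214.34681761],
       [  0.        ,   0.        ,   1.        ]]), 'hand_eye': array([[-1.78168035e-04, -9.46600968e-01, -3.22407469e-01,
         8.25413691e-02],
       [ 9.99999979e-01, -2.01870130e-04,  4.00810464e-05,
         7.39506264e-04],
       [-1.03025195e-04, -3.22407455e-01,  9.46600984e-01,
        -1.42292594e-01],
       [ 0.00000000e+00,  0.00000000e+00,  0.00000000e+00,
         1.00000000e+00]])}
[-0.22  0.43  0.43  1.39 -0.18  1.35  0.04]
[ 0.27  0.42 -0.37  1.38  0.15  1.36  2.87]
[ 0.985 -0.172] 3.45 [ 0.6001204  -0.04865709  0.3297262 ]
0.95 [292. 188.] [ 0.611  -0.0909  0.0137] [ 0.583 -0.119  0.011] [ 0.638 -0.064  0.016]
0.85 [291. 251.] [ 0.5967 -0.1698  0.0137] [ 0.568 -0.199  0.01 ] [ 0.626 -0.142  0.017]
0.72 [293.  55.] [0.6394 0.0665 0.0137] [0.611 0.038 0.01 ] [0.667 0.095 0.017]
0.61 [297. 128.] [ 0.6249 -0.0124  0.0137] [ 0.597 -0.041  0.01 ] [0.653 0.015 0.017]
```

View pics/w1.png

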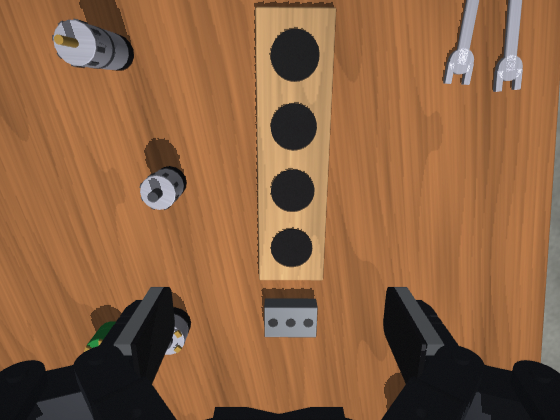

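Wrist and fixed cameras agree on the pads to about 2 mm. I'll do the facemill first, with the jaws diagonal to stay clear of the green one.

```bash
cat >> h.py <<'E'
U=np.array([.1765,.984]);RC=np.array([.6177,-.051])
PAD={'facemill':RC+U*.12,'millchuck':RC+U*.04,'drillchuck':RC-U*.04,'drillholder':RC-U*.12}
TZ={'facemill':.005,'millchuck':.014,'drillchuck':.034,'drillholder':.058}
def st(l):
    s=get_state();print(l,'t',round(s['time'],1),'tcp',np.round(s['tcp_pos'],4),'F',np.round(s['contact_force'],1),'w',round(s['width'],4))
def pick(k,xy,ax,hov=.15):
    q=quat(ax);z=TZ[k]
    ctrl.movep([*xy,z+hov],q)
    ctrl.movel([*xy,z],max_speed=.12);st('down')
    ctrl.close_gripper(50);st('grip')
    ctrl.movel([*xy,z+.14],max_speed=.15);st('lift')
def place(k,xy,ax,q=None):
    q=quat(ax);z=TZ[k]
    ctrl.movel([*xy,z+.14],frame=q,max_speed=.18);st('over')
    ctrl.movel([*xy,z+.03],max_speed=.12)
    e=np.array([*xy,z+.03])-np.array(get_state()['tcp_pos']);print('err',e.round(4))
    ctrl.movel(np.array([*xy,z+.0155])+e,max_speed=.03);st('placed')
def rel(k):
    ctrl.ungrasp();s=get_state()['tcp_pos'];st('open')
    ctrl.movel([s[0],s[1],TZ[k]+.17],max_speed=.15)
E
python3 - <<'E'
from h import *
d=[.707,-.707]
for a in (d,AC):
  for p in ([.403,-.263,.15],[.403,-.263,.005]): 
    j=ctrl.ik(p,quat(a)); print(None if j is None else np.round(j,2))
pick('facemill',[.403,-.263],d)
p,_,_=wcloud();cv2.imwrite('pics/w2.png',p)
E
```

```text
[ 0.11  0.44  0.6   1.99 -0.33  0.81  0.11]
[ 0.27  0.65  0.39  2.13 -0.56  0.46  0.31]
[ 0.19  0.41  0.48  1.99 -0.26  0.8   0.65]
[ 0.33  0.64  0.3   2.13 -0.44  0.43  0.8 ]
down t 6.2 tcp [ 0.4033 -0.2632  0.0055] F [-0.7 -0.1 -0.1] w 0.0853
grip t 6.6 tcp [ 0.4034 -0.2633  0.0057] F [ 0.1 -0.5  6.1] w 0.0507
lift t 7.7 tcp [ 0.4025 -0.2625  0.1442] F [ 0.7  0.6 -3.1] w 0.0509
```

View pics/w2.png

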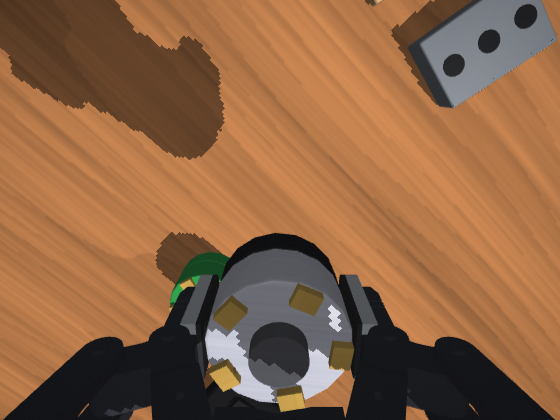

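The facemill is held upright between the pads, with the screw head at about (279,355), and the green one is untouched. Now I'll place it.

```bash
python3 - <<'E'
from h import *
k='facemill'
place(k,PAD[k],AC); rel(k)
for n in('scene','side'):
    p,d=vision.grab_frame(n);C=cloud(n,d)
    for m in models.masks_of(n,k)[:3]:
        M=cv2.erode(m['mask'].astype(np.uint8),np.ones((3,3)))>0;P=C[M&(d>0)];B=P[(P[:,2]>.02)&(P[:,2]<.052)]
        if len(B)<9: continue
        cam=-np.array(vision.camera_info(n)['R']).T@np.array(vision.camera_info(n)['t'])
        med=np.median(B[:,:2],0);dr=med-cam[:2];dr/=np.linalg.norm(dr)
        f=fitc(B,.026,med+dr*.026);print(n,round(m['p'],2),np.round(m['point']),f.x.round(4),np.percentile(P[:,2],98).round(3))
    cv2.imwrite(f'pics/{n}1.png',p)
print(PAD[k])
E
```

```text
over t 10.1 tcp [0.6386 0.0662 0.1451] F [ 0.4 -0.9 -4.2] w 0.0508
err [-0.0006  0.0001 -0.0008]
placed t 11.9 tcp [0.6379 0.0673 0.0198] F [-3.3  0.9  2.1] w 0.0511
open t 12.3 tcp [0.6384 0.0671 0.0197] F [-0.6  0.  -0.4] w 0.0854
scene 0.79 [132. 227.] [ 0.3064 -0.2714] 0.05
scene 0.58 [350. 229.] [0.6366 0.0681] 0.064
side 0.89 [382. 158.] [ 0.3109 -0.2733] 0.049
side 0.83 [199. 212.] [0.6382 0.068 ] 0.064
side 0.74 [306. 191.] [ 0.4566 -0.0596] 0.067
[0.63888 0.06708]
```

View pics/scene1.png

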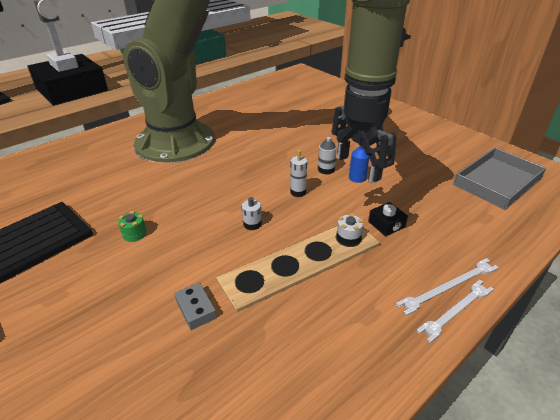

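The facemill stands on the gauge-side pad (scene 350,229) within about 2 mm of centre. Next is the millchuck.

```bash
python3 - <<'E'
from h import *
k='millchuck'
pick(k,[.455,-.054],AC)
place(k,PAD[k],AC); rel(k)
k='drillchuck'
st('rel')
for z in (.184,.034): print(ctrl.ik([.4076,.2348,z],quat(AC)))
p,d=vision.grab_frame('scene');cv2.imwrite('pics/scene2.png',p)
E
```

```text
down t 16.0 tcp [ 0.4554 -0.0541  0.0144] F [ 0.5 -0.5 -0.1] w 0.0852
grip t 16.4 tcp [ 0.4552 -0.054   0.0145] F [-0.8  0.1  5.9] w 0.041
lift t 17.5 tcp [ 0.4544 -0.0538  0.1533] F [-0.2  0.5 -2.7] w 0.0409
over t 18.7 tcp [ 0.6238 -0.0121  0.1536] F [-0.4 -0.  -3. ] w 0.0413
err [-0.0006  0.0001 -0.0008]
placed t 20.4 tcp [ 0.6239 -0.0114  0.0286] F [-1.4  0.9  0.3] w 0.0408
open t 20.9 tcp [ 0.6243 -0.0115  0.0287] F [-0.8 -0.5 -0.1] w 0.0851
rel t 22.1 tcp [ 0.6237 -0.0114  0.1831] F [ 0.8 -0.7  0.4] w 0.0854
[-0.92400387  0.34998005  0.47633936  1.96937105 -0.20730963  0.86924557
 -0.51063257]
[-0.81026596  0.5794145   0.34948388  2.14002865 -0.41324331  0.48573759
 -0.31721953]
```

View pics/scene2.png

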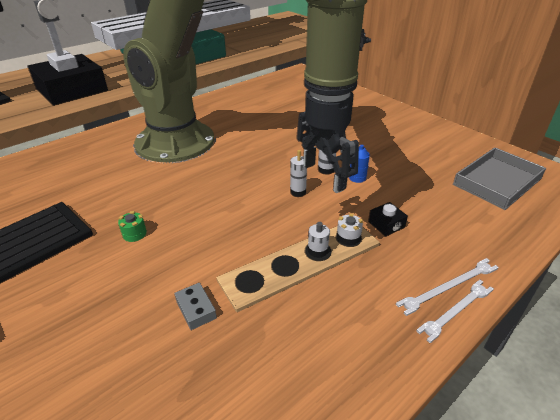

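```bash
python3 - <<'E'
from h import *
k='drillchuck'
pick(k,[.4076,.2348],AC)
place(k,PAD[k],AC); rel(k)
st('rel')
p,d=vision.grab_frame('scene');cv2.imwrite('pics/scene3.png',p)
p,d=vision.grab_frame('side');cv2.imwrite('pics/side3.png',p)
E
```

```text
down t 24.8 tcp [0.408  0.2349 0.0345] F [-0.1 -0.9  0.4] w 0.0855
grip t 25.2 tcp [0.4078 0.235  0.0345] F [ 0.1 -0.7  5.1] w 0.045
lift t 26.3 tcp [0.4069 0.2345 0.1732] F [-1.4  0.8 -3.6] w 0.0453
over t 28.6 tcp [ 0.6105 -0.0894  0.174 ] F [-0.3 -0.4 -4.1] w 0.0454
err [-0.0006  0.0002 -0.0008]
placed t 30.3 tcp [ 0.6098 -0.09    0.0486] F [-1.5  0.7 -1. ] w 0.0447
open t 30.8 tcp [ 0.6102 -0.0902  0.0489] F [ 0.3 -0.6  0.1] w 0.0849
rel t 32.0 tcp [ 0.6097 -0.0899  0.2031] F [ 1.   0.5 -0.4] w 0.0852
```

View pics/scene3.png

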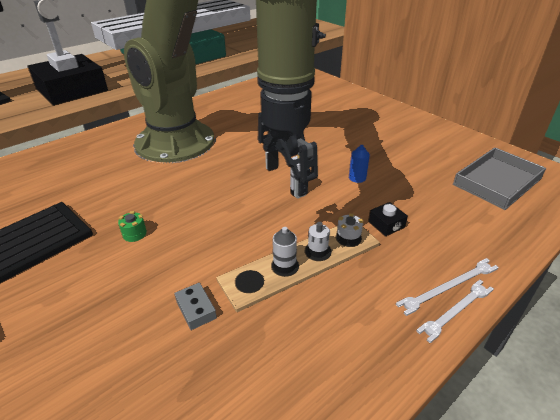

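View pics/side3.png

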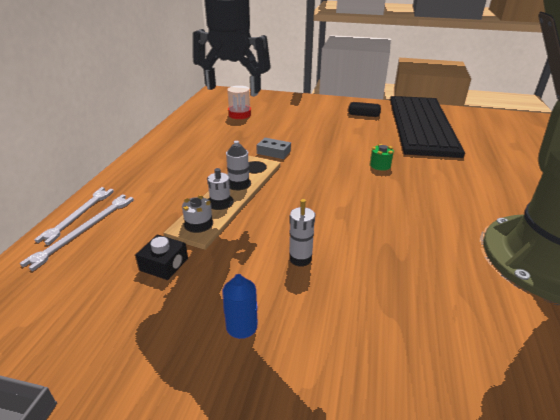

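Three holders stand upright on their pads (scene 349,230; 318,240; 285,250), with the gauge and setup block unmoved. The drillholder is last.

```bash
python3 - <<'E'
from h import *
k='drillholder'
pick(k,[.4336,.1073],AC)
place(k,PAD[k],AC); rel(k)
ctrl.movep([.50,.05,.33],quat(AC))
st('rel')
G={'facemill':(26,42),'millchuck':(21,56),'drillchuck':(23,74),'drillholder':(20,96)}
for n in('scene','side'):
    p,d=vision.grab_frame(n);C=cloud(n,d);cv2.imwrite(f'pics/{n}4.png',p)
    cam=-np.array(vision.camera_info(n)['R']).T@np.array(vision.camera_info(n)['t'])
    for k,(r,h) in G.items():
        # cloud-based, around target
        c=PAD[k];B=C[(d>0)&(np.hypot(C[...,0]-c[0],C[...,1]-c[1])<.036)&(C[...,2]>.022)&(C[...,2]<.014+h/1000-.005)]
        m=B[:,2]<.014+h/2000; out=[]
        for Q in (B,B[m],B[~m]):
            f=fitc(Q,r/1000,c);out.append(((f.x-c)*1000).round(1))
        print(n,k,'offset mm all/low/high',*out,len(B))
    for k in ('gauge','setup_block'):
        for m in models.masks_of(n,k)[:1]:
            P=C[m['mask']&(d>0)];print(n,k,m['p'],np.round(m['point']),P.mean(0).round(4))
E
```

```text
down t 34.5 tcp [0.434  0.1073 0.0584] F [ 0.   0.3 -0.7] w 0.0854
grip t 35.0 tcp [0.4338 0.1074 0.0584] F [-1.   0.8  6.1] w 0.0392
lift t 36.1 tcp [0.4329 0.1072 0.1972] F [-0.3 -0.9 -3.2] w 0.039
over t 38.0 tcp [ 0.5964 -0.1681  0.198 ] F [-1.2  0.9 -3. ] w 0.0388
err [-0.0005  0.0003 -0.0008]
placed t 39.7 tcp [ 0.5958 -0.1686  0.0725] F [-0.1 -0.3 -1.3] w 0.0389
open t 40.3 tcp [ 0.5961 -0.1689  0.0728] F [-0.5 -0.2 -0.5] w 0.0853
rel t 42.5 tcp [0.5003 0.049  0.3295] F [0.  0.1 0.2] w 0.0849
scene facemill offset mm all/low/high [-2.3  1.1] [-2.2  1.1] [-2.3  1. ] 249
scene millchuck offset mm all/low/high [-2.2  0.4] [-2.4  0.4] [-2.1  0.4] 321
scene drillchuck offset mm all/low/high [-2.1  0.3] [-2.1  0.3] [-2.2  0.3] 528
scene drillholder offset mm all/low/high [-2.   0.5] [-2.   0.6] [-1.9  0.4] 673
scene gauge 0.58 [386. 218.] [0.6638 0.1636 0.0286]
scene setup_block 0.74 [192. 305.] [ 0.5842 -0.2799  0.0211]
side facemill offset mm all/low/high [-0.8  1. ] [-0.8  1. ] [-0.7  0.9] 369
side millchuck offset mm all/low/high [-0.7  0.6] [-0.5  0.5] [-0.8  0.8] 389
side drillchuck offset mm all/low/high [-0.5  0.4] [-0.5  0.4] [-0.6  0.4] 542
side drillholder offset mm all/low/high [0.1 0.6] [0.3 0.5] [-0.1  0.7] 558
side gauge 0.71 [158. 257.] [0.6503 0.1879 0.0283]
```

View pics/scene4.png

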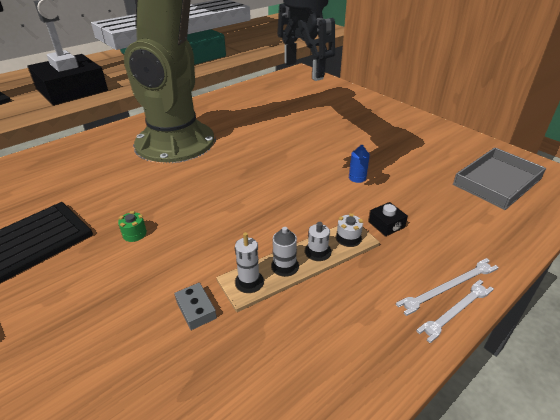

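View pics/side4.png

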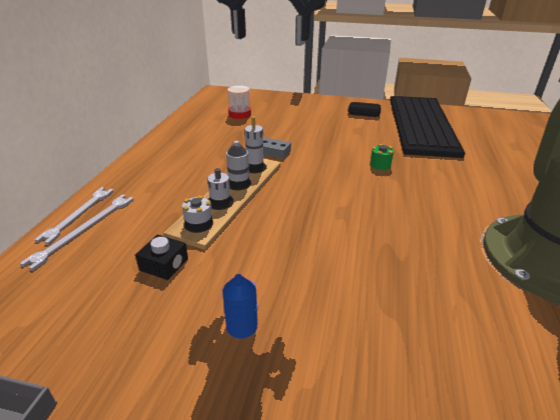

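All four are standing. I'll do one wrist check of the centring against the pads.

```bash
python3 - <<'E'
from h import *
ctrl.movep([.60,-.05,.33],quat(AC));st('')
p,d,C=wcloud();cv2.imwrite('pics/w5.png',cv2.resize(p[0:300,180:400],None,fx=2,fy=2,interpolation=cv2.INTER_CUBIC))
G={'facemill':(26,42),'millchuck':(21,56),'drillchuck':(23,74),'drillholder':(20,96)}
for k,(r,h) in G.items():
    c=PAD[k];R=np.hypot(C[...,0]-c[0],C[...,1]-c[1])
    B=C[(d>0)&(R<.036)&(C[...,2]>.022)&(C[...,2]<.014+h/1000-.004)]
    f=fitc(B,r/1000,c);T=C[(d>0)&(R<.036)&(abs(C[...,2]-.014-h/1000)<.003)]
    e=cv2.minEnclosingCircle((T[:,:2]*1000).astype(np.float32)) if len(T) else None
    print(k,'side-fit off',((f.x-c)*1000).round(1),len(B),'top circle off',None if e is None else (np.array(e[0])-c*1000).round(1),None if e is None else round(e[1],1),len(T))
E
```

```text
t 43.4 tcp [ 0.6001 -0.0507  0.3294] F [-0.4 -0.1  0.2] w 0.0856
facemill side-fit off [-0.3 -0.6] 30 top circle off [-0.6 -0.8] 25.9 1550
millchuck side-fit off [-0.4 -1.4] 58 top circle off [-0.5 -1.1] 21.8 1112
drillchuck side-fit off [-0.4 -1.6] 451 top circle off [-0.3 -1.1] 23.0 423
drillholder side-fit off [-0.2 -1.4] 895 top circle off [-0.4 -0.9] 21.1 822
```

View pics/w5.png

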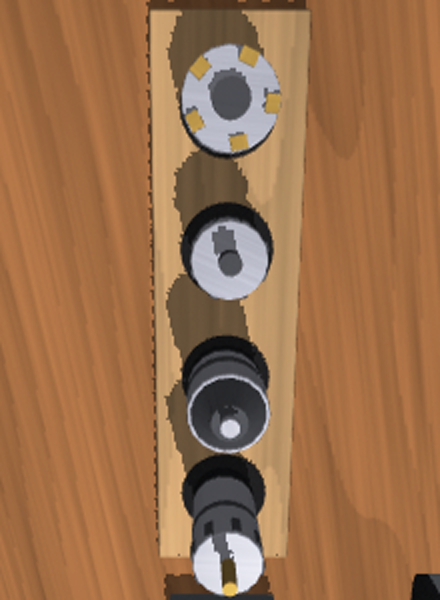

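Every holder is within about 2 mm of its pad centre, and the three cameras agree on that. The setup block and gauge read the same as at the start, so I'm handing the job in.

```bash
python3 -c "
from h import *
ticket.close_job();st('closed')"
```

```text
the job is handed in; nothing more can be done
the job is handed in; nothing more can be done
```

All four holders are standing on the pads in the order asked. From the gauge end they run facemill, millchuck, drillchuck, drillholder, and the job was handed in at about 43 s of the 96 s allowed.

- **Centring:** my last checks put every holder within about 2.5 mm of its pad centre. The scene camera read about 2 mm towards the robot, while the side and wrist cameras read 2 mm or less, which is about the calibration error.
- **Upright:** the lower and upper parts of each body measured the same centre, so none is leaning.
- **Setup block:** it measured within about 1 mm of its start position in the scene camera. The side network did not report it at the end, because a holder partly hides it.
- **Gauge:** it measured within about 1 mm of its start position in the side camera. The scene network missed it at the start, so I have no before-and-after from that camera.
- **Look-alikes:** I left the blue drillchuck and the green facemill alone.

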